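Swap the mosaic centrepieces into their matching beds

TASK

The four centrepieces lie in the wrong mosaic panels: swap them round so that each lies flat in the bed of its own shape, in the middle of the bed and with its sides parallel to the bed's sides. Use the bare plywood board as the free spot for parking a piece on the way; never put a piece down on the table or newspaper, tip one over, or let one piece touch another. Leave the blue tub where it stands.

Things in the scene. Friction and masses are not known exactly. Their poses are not given: they have to be found in the camera images.
- oblong: Loose cast-stone centrepiece topped with small white and amber tesserae, 28 mm thick, 0.13 to 0.25 kg. Oblong, 72 along its x by 36 along its y. Origin at the centre of its underside, z up through its top.
- square: Loose cast-stone centrepiece topped with small white and amber tesserae, 28 mm thick, 0.13 to 0.25 kg. Square, 50 x 50, sides along its x and y. Origin at the centre of its underside, z up through its top.
- disc: Loose cast-stone centrepiece topped with small white and amber tesserae, 28 mm thick, 0.13 to 0.25 kg. Round, 56 in diameter. Origin at the centre of its underside, z up through its top.
- hex: Loose cast-stone centrepiece topped with small white and amber tesserae, 28 mm thick, 0.13 to 0.25 kg. Regular six-sided, 50 across flats: two flats face its +y and -y, two corners point along +x and -x. Origin at the centre of its underside, z up through its top.
- oblong_panel: Fixed square mosaic panel, 126 x 126 mm, blue-green tesserae round its edge; in its middle a bare white bed, floor 5 above the origin, fenced by a dark lip 6 wide and 3 high above the floor. Oblong bed, 104 along x by 70 along y inside the lip. Origin on the table under the centre of the bed, z up. Another piece lies in it at the start.
- square_panel: Fixed square mosaic panel, 126 x 126 mm, blue-green tesserae round its edge; in its middle a bare white bed, floor 5 above the origin, fenced by a dark lip 6 wide and 3 high above the floor. Square bed, 86 x 86 inside the lip, sides along x and y. Origin on the table under the centre of the bed, z up. Another piece lies in it at the start.
- disc_panel: Fixed square mosaic panel, 126 x 126 mm, blue-green tesserae round its edge; in its middle a bare white bed, floor 5 above the origin, fenced by a dark lip 6 wide and 3 high above the floor. Round bed, 90 in diameter inside the lip. Origin on the table under the centre of the bed, z up. Another piece lies in it at the start.
- hex_panel: Fixed square mosaic panel, 126 x 126 mm, blue-green tesserae round its edge; in its middle a bare white bed, floor 5 above the origin, fenced by a dark lip 6 wide and 3 high above the floor. Six-sided bed, 88 across flats inside the lip: flats face +y and -y, corners point along +x and -x. Origin on the table under the centre of the bed, z up. Another piece lies in it at the start.
- parking_board: Fixed bare plywood board, 126 x 126 x 12 thick, flat, empty at the start: the free spot. Origin on the table under its centre; its top is 12 above the origin. (sizes in mm)
- tub: Loose open blue plastic tub of spare tesserae, 130 along x by 95 along y by 45 high, about 0.45 kg, standing among the panels; not to be disturbed. Origin at the centre of its underside. (sizes in mm)

How it is judged:
By the outcome, as a careful person would: the job done as asked, in the order asked, and still so for the second after the job is handed in, with the robot touching nothing.
It also fails if it takes over 120 s, if anything falls off the work surface, if the arm or the gripper's body presses on something with over 40 N, if the wrist force passes 120 N, or if a joint passes its speed limit or range.

ROBOT

A 6-joint arm with a two-finger parallel gripper is mounted at the origin on the work surface. World frame = base frame: x ahead of the robot, y to its left, z up, the work surface at z = 0. Lengths are in m, angles in rad, forces in N, time in s.
With the tool pointing down it reaches from about 0.3 to 0.825 m from the base axis. Payload 5.4 kg.
Tool frame: the origin (TCP) lies at the very end of the fingers, on their centre line; the grasp point (between the pads) lies 19 mm behind it; z points along the fingers, y is the line along which they close (so a half turn about z gives the same grasp; the last joint's range is limited). The gripper opens to 92 mm and grips with 3 to 60 N. Pads are 20 mm wide; open, the fingers measure 128 mm over their backs; the gripper's body (75 mm by 189 mm) begins 69 mm behind the grasp point.
Start: joints at [1.027, 0.158, 1.597, -0, 1.386, -0.21], TCP at [0.188, 0.543, 0.215] pointing down, gripper open.
Joint ranges: [-2.91, 2.91], [-0.94, 2.29], [0.18, 2.7], [-1.29, 4.43], [0.17, 2.64], [-3, 3]. Speed limits (rad/s): [2.57, 2.57, 3.14, 3.14, 3.14, 3.14].

INTERFACE

Orientations are given as a rotation vector (axis times angle).
In Python, from workcell import bot gives the robot as it stands. Calls block until the motion is done:
- bot.goto(position, orientation): joint-space move of the TCP to a pose.
- bot.line_to(position, rot=None, max_speed=0.15): straight line of the TCP; rot=None keeps the orientation; max_speed is the mean speed in m/s.
- bot.set_joints(angles): joint-space move.
- bot.set_gripper(opening, newtons=None): opening from 0.0 (shut) to 1.0 (fully open); newtons is the grip in N (None keeps the last); returns when the fingers have stopped.
- bot.hold(seconds).
- bot.inverse_kinematics(position, orientation): joint angles nearest the present ones, or None.
- bot.read_camera(name): name is "scene" or "side" or "wrist"; returns a dict with "pixels" (400x640x3 uint8, blue, green, red), "fx", "fy", "cx", "cy" (pixels), "R" (3x3) and "t" (3): a world point X has camera coordinates R X + t. Camera axes: x right, y down, z forward; pixel columns grow to the right and rows downward; lengths in m; the calibration is good to about 2 mm. A picture is of the moment at which its call begins. There is no depth.
A pose or a line that the arm cannot do raises bot.MotionError and nothing moves.
- bot.job_done(): hands the job in; it is judged then, once.
Readings, each from a call of its own:
- bot.current_clock(): time.
- bot.current_joints(): joint angles.
- bot.current_joint_vel(): joint speeds.
- bot.current_effort(): joint torques, N m.
- bot.current_ee_pos(): TCP position.
- bot.current_tool_rot(): TCP orientation.
- bot.current_contact_force(): force on the tool from outside, world axes, zero at the start.
- bot.current_ft_torque(): the same for the moment, N m.
- bot.current_opening(): opening from 0.0 (shut) to 1.0 (fully open).
- bot.current_grip_force(): force on a finger pad.
Only numpy, scipy, OpenCV 4.12 (cv2) and the standard library are available. Lean on these libraries where they do the work, as an engineer would, in place of code of your own. Each camera call takes 0.05 s, during which the arm holds its last target. There are 200 camera calls.

## Working session

There is one attempt and no reset: what is moved stays moved. The work goes in short steps, each a Python script; the robot and the scene stay as the last script left them, time stands still between calls to the robot, and variables do not carry over. Pictures are saved under pics/ and viewed, at most 14 in all, crops included, and the job is handed in when it is done.

```bash
ls; mkdir -p pics; python3 - <<'E'
from workcell import bot
import cv2
for n in("scene","side","wrist"):
    c=bot.read_camera(n); cv2.imwrite(f"pics/{n}0.png",c["pixels"])
    print(n,c["fx"],c["cx"],c["cy"],c["R"],c["t"])
print(bot.current_clock(),bot.current_tool_rot())
E
```

```text
pics
scene 387.69741081125113 319.5809405819988 196.38122517736224 [[ 0.56541686  0.82468154  0.01428751]
 [ 0.46805921 -0.30655077 -0.82882278]
 [-0.679135    0.47531777 -0.55932877]] [-0.31373668 -0.22632271  1.0509727 ]
side 455.61422273980975 317.4879972200759 208.43553241514664 [[ 0.99006968 -0.13817357  0.02588632]
 [-0.04870124 -0.50987061 -0.85887144]
 [ 0.131872    0.84908187 -0.51153665]] [-0.53986655  0.0796024   0.69368031]
wrist 311.16041924280074 318.2360552167639 199.0803615021066 [[ 0.32784568  0.94472782 -0.00256096]
 [ 0.91752175 -0.31775621  0.2391335 ]
 [ 0.2251023  -0.08074862 -0.97098332]] [-0.57519646 -0.02766558  0.39050187]
0.15 [-5.21852344e-01 -3.09739810e+00  2.08743187e-03]
```

View pics/scene0.png

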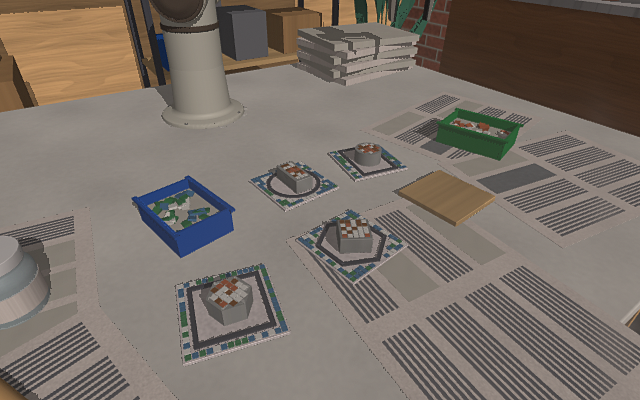

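View pics/side0.png

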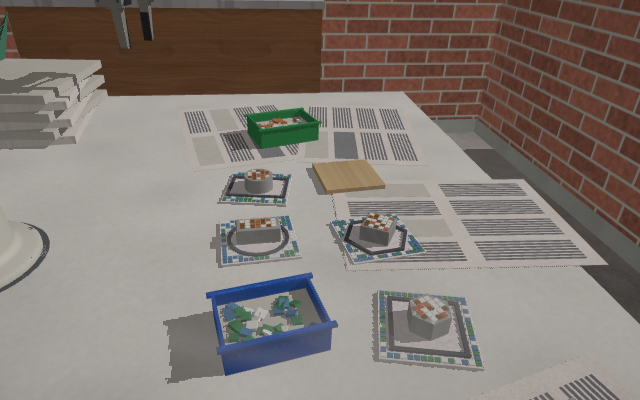

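```bash
cat > h.py <<'E'
from workcell import bot
import numpy as np, cv2
from scipy.spatial.transform import Rotation as Ro
def px2w(c,uv,z):
    uv=np.atleast_2d(np.array(uv,float))
    d=np.c_[(uv[:,0]-c["cx"])/c["fx"],(uv[:,1]-c["cy"])/c["fy"],np.ones(len(uv))]@c["R"]
    C=-c["R"].T@c["t"]
    return C+d*((z-C[2])/d[:,2])[:,None]
def w2px(c,X):
    p=np.atleast_2d(X)@np.array(c["R"]).T+c["t"]
    return np.c_[c["fx"]*p[:,0]/p[:,2]+c["cx"],c["fy"]*p[:,1]/p[:,2]+c["cy"]]
def down(a):  # tool z down, tool y (closing line) at world angle a
    y=np.array([np.cos(a),np.sin(a),0]);z=np.array([0,0,-1.]);x=np.cross(y,z)
    return Ro.from_matrix(np.c_[x,y,z]).as_rotvec()
E
python3 - <<'E'
from h import *
c=bot.read_camera("scene")
for n,uv,z in(("sq",(230,310),.005),("hex",(348,242),.005),("disc",(294,183),.005),("obl",(367,160),.005),("board",(446,195),.012),("tub",(185,220),0.02)):
    print(n,px2w(c,uv,z)[0].round(3))
w=bot.read_camera("wrist");C=-w["R"].T@w["t"]
T=Ro.from_rotvec(bot.current_tool_rot()).as_matrix()
print("cam in tool",T.T@(C-bot.current_ee_pos()),"axes in tool\n",(w["R"]@T).round(3), T.round(3))
E
```

```text
sq [ 0.663 -0.213  0.005]
hex [ 0.642 -0.006  0.005]
disc [0.446 0.014 0.005]
obl [0.452 0.194 0.005]
board [0.644 0.22  0.012]
tub [ 0.467 -0.204  0.02 ]
cam in tool [ 0.06637011  0.00142193 -0.17039435] axes in tool
 [[-0.     1.     0.001]
 [-0.971  0.    -0.239]
 [-0.239 -0.001  0.971]] [[-0.945  0.328 -0.   ]
 [ 0.328  0.945 -0.001]
 [ 0.    -0.001 -1.   ]]
```

View pics/wrist0.png

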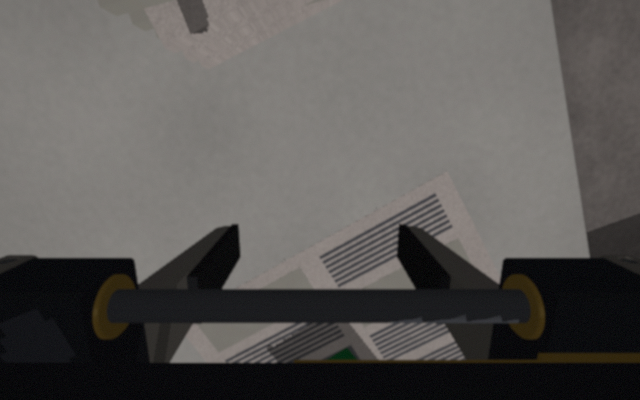

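```bash
cat >> h.py <<'E'
ROUGH=dict(sq=(.663,-.213),hex=(.642,-.006),disc=(.446,.014),obl=(.452,.194),board=(.644,.22))
def look(n,ctr,a=np.pi/2,h=.12):
    x=np.array([-np.sin(a),np.cos(a)])
    bot.goto([*(np.array(ctr)-.066*x),h],down(a)); bot.hold(.2)
    c=bot.read_camera("wrist"); np.save(f"pics/{n}.npy",c,allow_pickle=True); return c
def load(n): return np.load(f"pics/{n}.npy",allow_pickle=True).item()
def rect(c,ctr,z,half=.075,s=2000): # top-down; col=+x? col grows with -y, row grows with -x
    N=int(2*half*s); g=np.float32([[0,0],[N,0],[N,N],[0,N]])
    X=[(ctr[0]+half-v/s,ctr[1]+half-u/s,z) for u,v in g]
    H=cv2.getPerspectiveTransform(np.float32(w2px(c,X)),g)
    return cv2.warpPerspective(c["pixels"],H,(N,N),flags=cv2.INTER_CUBIC)
def r2w(ctr,uv,half=.075,s=2000):
    uv=np.atleast_2d(uv); return np.c_[ctr[0]+half-uv[:,1]/s,ctr[1]+half-uv[:,0]/s]
E
python3 - <<'E'
from h import *
bot.line_to([.188,.543,.24])
for n in("obl","board","hex","sq","disc"): look(n+"0",ROUGH[n])
L={k:load(k+"0") for k in ROUGH}
R=[rect(L[n],ROUGH[n],.008) for n in("sq","hex","disc","obl")]
cv2.imwrite("pics/m8.png",np.vstack([np.hstack(R[:2]),np.hstack(R[2:])]))
R=[rect(L[n],ROUGH[n],.033) for n in("sq","hex","disc","obl")]
cv2.imwrite("pics/m33.png",np.vstack([np.hstack(R[:2]),np.hstack(R[2:])]))
print(bot.current_clock(),bot.current_contact_force())
E
```

```text
7.3583 [-0.18375229 -0.29145965 -0.32239788]
```

View pics/m8.png

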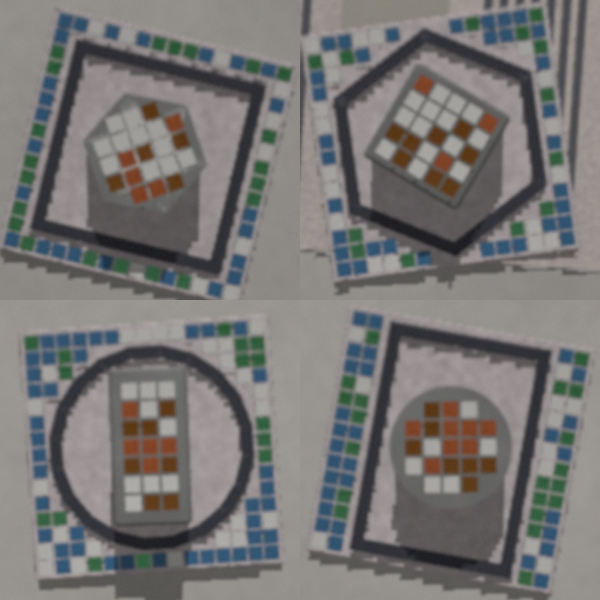

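View pics/m33.png

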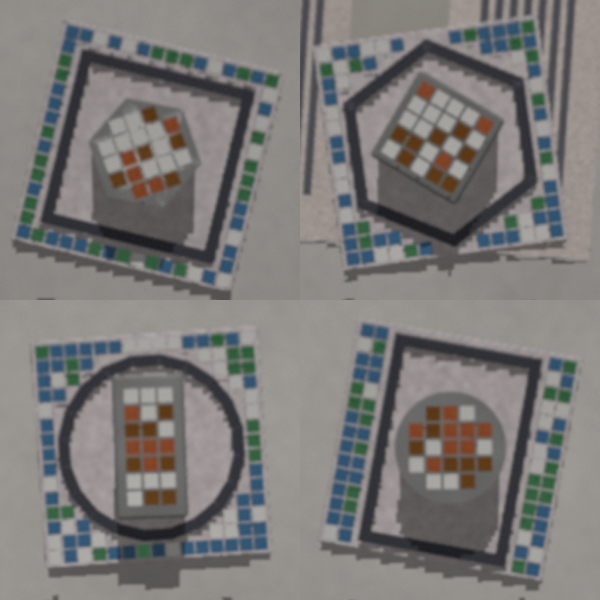

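```bash
cat >> h.py <<'E'
from scipy.optimize import minimize
from scipy.ndimage import map_coordinates, gaussian_gradient_magnitude
def rectp(a,b): return np.array([[a,b],[-a,b],[-a,-b],[a,-b]])/2
def ngon(n,af): t=np.arange(n)*2*np.pi/n; return np.c_[np.cos(t),np.sin(t)]*af/2/np.cos(np.pi/n)
def pts(P,k=200):
    P=np.vstack([P,P[:1]]); s=np.r_[0,np.cumsum(np.hypot(*np.diff(P,axis=0).T))]
    t=np.linspace(0,s[-1],k,endpoint=False); return np.c_[np.interp(t,s,P[:,0]),np.interp(t,s,P[:,1])]
PIECE=dict(sq=rectp(.05,.05),hex=ngon(6,.05),obl=rectp(.072,.036),disc=ngon(90,.056))
BED=dict(sq=[rectp(.086,.086),rectp(.098,.098)],hex=[ngon(6,.088),ngon(6,.1)],
         obl=[rectp(.104,.07),rectp(.116,.082)],disc=[ngon(90,.09),ngon(90,.102)])
def place2(P,p):
    c,s=np.cos(p[2]),np.sin(p[2]); return P@np.array([[c,s],[-s,c]])+p[:2]
def fit(c,Ps,p0,z,rot=True):
    Q=np.vstack([pts(P) for P in Ps]); p=np.array(p0,float)
    for sg in(2.,1.2):
        G=sum(gaussian_gradient_magnitude(c["pixels"][:,:,i].astype(float),sg) for i in range(3))
        def f(d):
            w=place2(Q,p+[d[0]*1e-3,d[1]*1e-3,(d[2]*.02 if rot else 0)])
            uv=w2px(c,np.c_[w,np.full(len(w),z)])
            return -map_coordinates(G,uv.T[::-1],order=1).mean()
        r=min((minimize(f,[i,j,k],method="Nelder-Mead",options=dict(initial_simplex=np.array([i,j,k])+np.vstack([np.zeros(3),1.5*np.eye(3)])))
             for i in(-2,1) for j in(-2,1) for k in((-2,1) if rot else (0,))),key=lambda r:r.fun)
        p=p+[r.x[0]*1e-3,r.x[1]*1e-3,r.x[2]*.02 if rot else 0]
    return p,-r.fun
def draw(c,items,ctr,half=.075,s=2600):
    im=rect(c,ctr,.008,half,s)
    for P,p,z,col in items:
        w=place2(P,p); C=-c["R"].T@c["t"]
        k=(C[2]-.008)/(C[2]-z); w=C[:2]+(w-C[:2])*k   # onto z=8 plane
        uv=np.c_[(ctr[1]+half-w[:,1])*s,(ctr[0]+half-w[:,0])*s]
        cv2.polylines(im,[np.int32(uv*8)],True,col,1,cv2.LINE_AA,3)
    return im
E
python3 - <<'E'
from h import *
D=np.pi/180
# bed angle guesses, contained piece, local px of it, its angle
G=dict(sq=(-13*D,"hex",(146,151),20*D),hex=(7*D,"sq",(138.75,137.5),-31.8*D),disc=(4*D,"obl",(150.75,146.5),1*D),obl=(-9*D,"disc",(151,147),0))
# bed centres in px from m8
B=dict(sq=(150,157),hex=(142,140),disc=(151,147),obl=(151,150))
ims=[];F={}
for n,(a,k,uv,b) in G.items():
    c=load(n+"0"); bed,s1=fit(c,BED[n],[*r2w(ROUGH[n],B[n])[0],a],.008,n!="disc")
    pc,s2=fit(c,[PIECE[k]],[*r2w(ROUGH[n],uv)[0],b],.033,k!="disc")
    print(n,bed.round(4),round(bed[2]/D,1),s1.round(),k,pc.round(4),round(pc[2]/D,1),s2.round()); F[n]=(bed,pc)
    ims.append(draw(c,[(P,bed,.008,(0,255,255)) for P in BED[n]]+[(PIECE[k],pc,.033,(255,0,255))],ROUGH[n],s=2000))
np.save("F.npy",F,allow_pickle=True)
cv2.imwrite("pics/fit.png",np.vstack([np.hstack(ims[:2]),np.hstack(ims[2:])]))
cv2.imwrite("pics/board.png",rect(load("board0"),ROUGH["board"],.012))
E
```

```text
sq [ 0.6596 -0.2119 -0.2384] -13.7 55.0 hex [ 0.6619 -0.2102  0.3298] 18.9 23.0
hex [ 0.6459 -0.0008  0.1388] 8.0 54.0 sq [ 6.479e-01  3.000e-04 -5.339e-01] -30.6 29.0
disc [0.4472 0.0134 0.0698] 4.0 57.0 obl [0.4421 0.0142 0.0293] 1.7 35.0
obl [ 0.4521  0.1938 -0.1798] -10.3 59.0 disc [0.4534 0.194  0.    ] 0.0 26.0
```

View pics/fit.png

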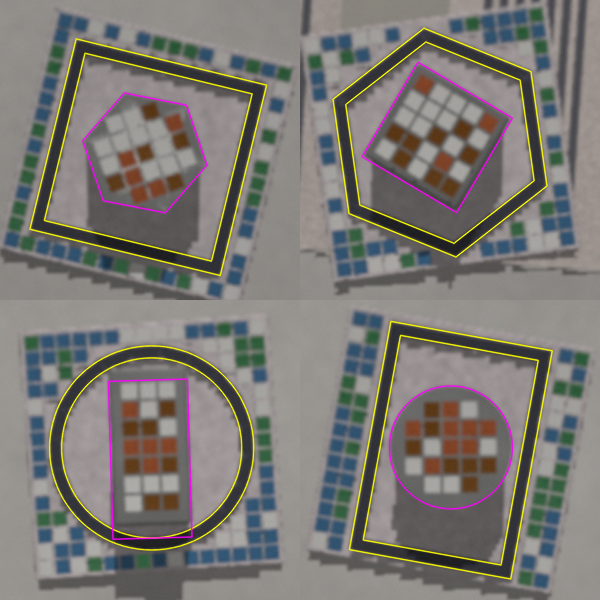

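View pics/board.png

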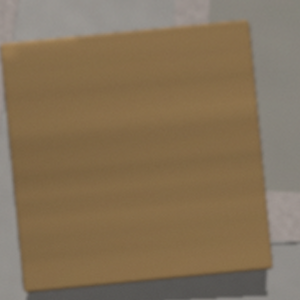

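```bash
cat >> h.py <<'E'
W=dict(sq=.05,hex=.05,obl=.036,disc=.056); SYM=dict(sq=np.pi/2,hex=np.pi/3,obl=np.pi,disc=0.01)
def wr(a,m): return (a+m/2)%m-m/2
def grab(k,p,z=.012,hover=.12,extra=0,home=None):
    """p piece pose x,y,theta; returns finger angle and piece angle"""
    offs=dict(sq=[0,1.5708],hex=[np.pi/6,np.pi/2,-np.pi/6],obl=[np.pi/2],disc=[np.pi/2])[k]
    ref=np.arctan2(p[1],p[0])+np.pi/2
    ref=np.pi/2
    a=min((ref+wr(p[2]+o+extra-ref,np.pi) for o in offs),key=lambda a:abs(a-ref))
    bot.set_gripper((W[k]+.024)/.092)
    bot.goto([p[0],p[1],hover],down(a)); bot.line_to([p[0],p[1],z],max_speed=.12)
    bot.set_gripper(0,30); bot.hold(.1)
    print(k,"grip",bot.current_grip_force(),"width",bot.current_opening()*92)
    bot.line_to([p[0],p[1],hover],max_speed=.12); return a
def put(k,p,q,a,z=.0125,hover=.12):
    """q target pose; turns by the smallest symmetric angle"""
    m=SYM[k]; b=a+wr(q[2]-p[2],m)
    bot.goto([q[0],q[1],hover],down(b)); bot.hold(.1); print(k,"held width",bot.current_opening()*92)
    bot.line_to([q[0],q[1],z],max_speed=.1); bot.hold(.1)
    print("contact",bot.current_contact_force().round(1))
    bot.set_gripper((W[k]+.02)/.092); bot.line_to([q[0],q[1],hover],max_speed=.15)
    return np.array([q[0],q[1],p[2]+b-a]),b
E
python3 - <<'E'
from h import *
F=np.load("F.npy",allow_pickle=True).item()
B=np.array([.6411,.2271])
p=F["sq"][1]; a=grab("hex",p)
park,b=put("hex",p,[*B,p[2]],a,z=.0195)
c=look("parked",B); print(bot.current_clock())
np.save("park.npy",park); 
f,s=fit(c,[PIECE["hex"]],park,.04); print(park,f,s)
cv2.imwrite("pics/park.png",draw(c,[(PIECE["hex"],f,.04,(255,0,255))],B,s=3000))
E
```

```text
hex grip 30.000470280647278 width 49.76255533533184
hex held width 49.83454249225789
contact [-0.1  0.3 -2.3]
16.4667
[0.6411     0.2271     0.32977971] [0.64085536 0.22768555 0.32738769] 22.58113560605874
```

View pics/park.png

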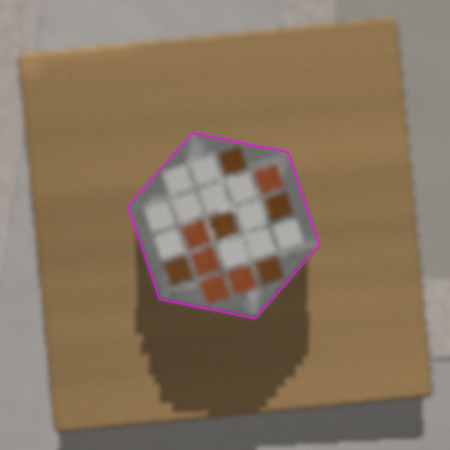

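```bash
python3 - <<'E'
from h import *
F=np.load("F.npy",allow_pickle=True).item(); park=np.load("park.npy")
p=F["hex"][1]; bed=F["sq"][0]; a=grab("sq",p); e1,_=put("sq",p,bed,a)
bed2=F["hex"][0]; a=grab("hex",park,z=.019); e2,_=put("hex",park,bed2,a)
ims=[]
for n,e,b in(("sq",e1,bed),("hex",e2,bed2)):
    c=look(n+"1",b[:2]); bb,_=fit(c,BED[n],b,.008); f,s=fit(c,[PIECE[n]],e,.033)
    print(n,"bed",bb.round(4),"piece",f.round(4),"exp",e.round(4),"err mm",((f-bb)[:2]*1e3).round(2),"deg",np.degrees(wr(f[2]-bb[2],SYM[n])).round(2))
    ims.append(draw(c,[(P,bb,.008,(0,255,255)) for P in BED[n]]+[(PIECE[n],f,.033,(255,0,255))],b[:2]))
cv2.imwrite("pics/c1.png",np.hstack(ims)); print(bot.current_clock())
E
```

```text
sq grip 30.000787675380707 width 49.79861151064172
sq held width 49.51374929387755
contact [-0.3 -0.4 -2.1]
hex grip 30.000666975975037 width 49.811082400146056
hex held width 49.907670427654296
contact [-0.1 -0.7 -2.1]
sq bed [ 0.6596 -0.2119 -0.2385] piece [ 0.6602 -0.2111 -0.2307] exp [ 0.6596 -0.2119 -0.2384] err mm [0.55 0.76] deg 0.45
hex bed [ 0.6459 -0.0008  0.1394] piece [6.458e-01 3.000e-04 1.140e-01] exp [ 0.6459 -0.0008  0.1388] err mm [-0.1   1.07] deg -1.46
34.3917
```

View pics/c1.png

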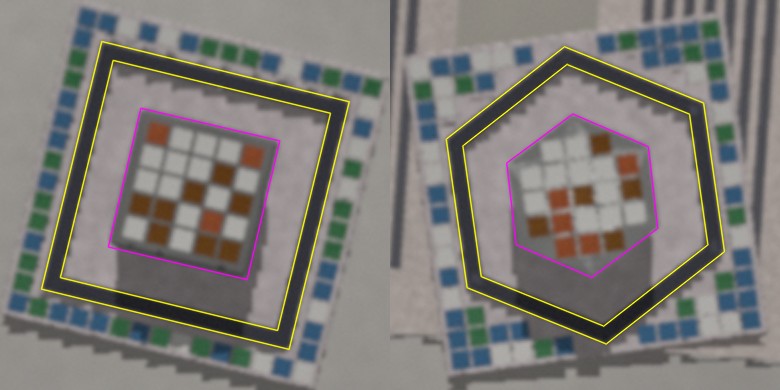

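```bash
python3 - <<'E'
from h import *
F=np.load("F.npy",allow_pickle=True).item(); B=np.array([.6411,.2271]); D=np.array([0,-.0006,0])
p=np.array([.4478,.0136,np.radians(1.4)]); a=grab("obl",p); park,_=put("obl",p,[*B,p[2]],a,z=.0195)
p=F["obl"][1]; bd=F["disc"][0]; a=grab("disc",p+D); e1,_=put("disc",p,bd+D,a)
bo=F["obl"][0]; a=grab("obl",park,z=.019); e2,_=put("obl",park,bo+D,a)
ims=[]
for n,e,b in(("disc",e1,bd),("obl",e2,bo)):
    c=look(n+"1",b[:2]); bb,_=fit(c,BED[n],b,.008,n!="disc"); f,s=fit(c,[PIECE[n]],e,.033,n!="disc")
    print(n,"bed",bb.round(4),"piece",f.round(4),"exp",e.round(4),"err mm",((f-bb)[:2]*1e3).round(2),"deg",np.degrees(wr(f[2]-bb[2],SYM[n])).round(2))
    ims.append(draw(c,[(P,bb,.008,(0,255,255)) for P in BED[n]]+[(PIECE[n],f,.033,(255,0,255))],b[:2]))
cv2.imwrite("pics/c2.png",np.hstack(ims)); print(bot.current_clock())
E
```

```text
obl grip 29.97150868177414 width 35.51750105070207
obl held width 35.716060702887475
contact [-0.4 -0.2 -2.3]
disc grip 30.000818967819214 width 55.45726584616143
disc held width 55.351828945687
contact [-0.1  0.9 -1.4]
obl grip 29.976814091205597 width 36.24924656362371
obl held width 35.72442030664877
contact [-0.1  0.4 -1.9]
disc bed [0.4473 0.0134 0.0698] piece [ 4.472e-01  1.380e-02 -2.000e-04] exp [ 4.472e-01  1.280e-02 -2.000e-04] err mm [-0.04  0.37] deg 0.0
obl bed [ 0.4522  0.1938 -0.1804] piece [ 0.4515  0.1939 -0.1538] exp [ 0.4521  0.1932 -0.1798] err mm [-0.7   0.09] deg 1.53
59.4917
```

View pics/c2.png

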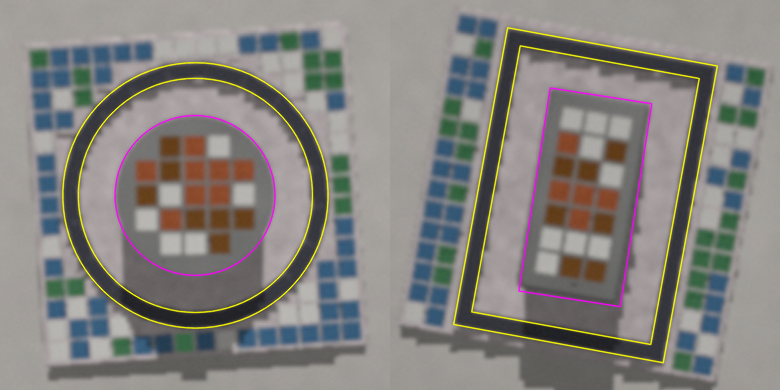

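```bash
python3 - <<'E'
from h import *
p=bot.current_ee_pos(); bot.line_to([p[0],p[1],.2])
cv2.imwrite("pics/end.png",bot.read_camera("scene")["pixels"])
E
```

```text
(no output)
```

View pics/end.png

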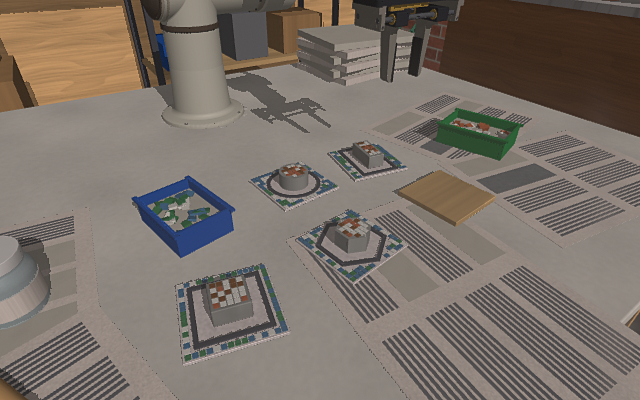

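All four pieces lie in their own beds: square near (230,300), hex (352,235), disc (294,176) and oblong (369,152). The tub at (185,215) hasn't moved, and the board is empty.

```bash
python3 -c "
from workcell import bot
print(bot.job_done())"
```

```text
the job is handed in; nothing more can be done
None
```

The job is handed in: all four centrepieces lie flat in their own beds, measured within about 1 mm of centre and 1.5° of parallel, with the tub undisturbed and about 60 s on the robot's clock.

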